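# Half-aperture exposure of a sample in the light box

## Robot

A 6-joint arm with a two-finger parallel gripper is mounted at the origin on a cart in front of the work surface, level with it; the furniture and walls round the work are solid. World frame = base frame: x ahead of the robot, y to its left, z up, the work surface at z = 0. Lengths are in mm, angles in rad, forces in N, time in s.
With the tool pointing down it reaches from about 350 to 975 mm from the base axis. Payload 7.1 kg.
Tool frame: the origin (TCP) lies on the front face of the gripper's body, between the roots of the fingers; the fingertips stand 80 mm ahead of it and the grasp point (between the pads) lies 61 mm ahead of it (env.tips_ahead is the distance from the TCP to the fingertips, in mm); z points along the fingers, y is the line along which they close (so a half turn about z gives the same grasp; the last joint's range is limited). The gripper opens to 88 mm and grips with 3 to 60 N. Pads are 20 mm wide; open, the fingers measure 115 mm over their backs; the gripper's body (75 mm by 178 mm) begins 61 mm behind the grasp point.
Start: joints at [-1.151, 0.423, 1.63, -0, 1.089, -0.019], TCP at [265.548, -565.765, 302.675] pointing down, gripper open.
Joint ranges: [-3, 3], [-0.9, 2.11], [0.09, 2.58], [-1.31, 4.45], [0.11, 2.69], [-2.54, 2.54]. Speed limits (rad/s): [2.39, 2.39, 3.01, 3.14, 3.14, 3.14].

## Interface

Orientations are given as a unit quaternion [x, y, z, w].
In Python, from station import env, set_gripper, viewer, workorder gives the robot as it stands. Calls block until the motion is done:
- env.reach(position, orientation): joint-space move of the TCP to a pose.
- env.move_l(position, rot=None, rate=150, f_stop=None): straight line of the TCP; rot=None keeps the orientation; rate is the mean speed in mm/s. With f_stop (N) it stops when the force on the tool has changed by that much, and returns True; else False.
- env.move_joints(angles): joint-space move.
- set_gripper(opening): finger opening in mm; the grip force is fixed at half the most; returns when the fingers have stopped.
- env.hold(seconds).
- env.ik(position, orientation): joint angles nearest the present ones, or None.
- env.read_state(): the state.
- viewer.camera(name): name is "scene" or "top"; returns the picture (420x560x3 uint8, blue, green, red); there is no depth.
- viewer.camera_params(name): a dict with "fx", "fy", "cx", "cy" (pixels), "dist" ([k1, k2, p1, p2, k3] as OpenCV has them; the pictures are not rectified), "pose" (4x4, takes a point from camera to world coordinates). Camera axes: x right, y up, looking along -z (the intrinsics and any distortion apply to the point x, -y, -z); pixel columns grow to the right and rows downward; lengths in mm; the calibration is good to about 2 mm. A picture is of the moment at which its call begins. camera_params takes no time and is no camera call.
A pose or a line that the arm cannot do raises env.IKError and nothing moves.
- workorder.sign_off(): hands the job in; it is judged then, once.
The state is a dict: "time_s": time; "qpos": joint angles; "dq": joint speeds; "tau": joint torques, N m; "tool_pos": TCP position; "orientation": TCP orientation; "force": force on the tool from outside, world axes, zero at the start; "wrist_torque": the same for the moment, N m; "width": finger opening in mm; "grip_force": force on a finger pad.
Only numpy, scipy, OpenCV 4.12 (cv2) and the standard library are available. Lean on these libraries where they do the work, as an engineer would, in place of code of your own. Each camera call takes 0.05 s, during which the arm holds its last target. There are 200 camera calls.

## Task

Expose the one sample vial standing in the light box at half aperture: first swing the tinted shield fully down over the sample bay, while all shutters are still shut. Then slide the spring-loaded shutter knob of the lane whose well holds the glass vial (the other two wells hold low blanking plugs) to its long half-open tick, without letting it run on towards fully open, and finish while holding it there; the other two shutters stay shut and the other things on the desk stay where they are.

Things in the scene. Friction and masses are not known exactly. Their poses are not given: they have to be found in the camera images.
- lightbox: Fixed white box, 274 mm wide (y). Origin on the desk under the shield's hinge, mid-width; x to its rear, y to its left seen from the front (robot's side), z up. Lamp box x 0 to 105 mm, fins behind to 121; flat top at z 95 with three knob slots. Open sample bay x -86 to 0: front wall to z 59, end walls to z 95. Place and yaw (up to 0.25 rad) vary.
- shield (a joint): Hinge of the orange clear shield, rad: 0 = fully down over the bay, 1.57 = upright; starts at 1.35 to 1.85 (limit 1.9). Axis along the box's y at x 0, z 95 mm. Stiff: stays where left, needs 1 to 2 N at the edge all the way. Panel 4 mm thick, 270 wide, free edge 90 mm from the hinge with a 26 mm lip (hangs down when shut). Shut, its top face is at z 99 mm.
- shield_edge (a point): Middle of the shield's free edge, on its outer face, 90 mm from the hinge. A grip strip 90 mm long, 8 wide, standing 4 mm proud of the outer face, runs along the edge here.
- sample_vial: The sample: clear glass vial with a white screw cap, 28 mm diameter, 60 mm tall, standing in one of the three wells (which one varies). Origin at the centre of its underside, z up.
- plug_a: Blanking plug: low black turned plug, 38 mm flange, 26 mm tall over all, in a well that has no sample. Origin at the centre of its underside.
- plug_b: Second blanking plug, the same.
- well_left (a point): Centre of the floor of the left well (left, middle, right as the robot sees the box), at (-44, 57, 19) mm in the box's frame; wells are 75 mm apart, 31 mm wide and 12 mm deep.
- knob_left (a point): Knob of the left lane's shutter: black block 16 mm (x) by 12 mm (y), its top 28 mm over the lamp box's top. This point lies under it on the lamp box's top (z 95 mm); axes as the box's. Shut, it stands at (42, 57) mm in the box's frame, straight behind its well; it moves with the shutter.
- shutter_left (a joint): Travel of the left lane's shutter, m: 0 = shut, 0.036 = fully open, towards the box's +y (left). A spring shuts it: 2 N at first, 5.6 N at half, 9.2 N fully open; let go, it snaps shut. Ticks behind the slot at 0, 9, 18, 27, 36 mm of travel, read at the knob's middle; the longest, 18 mm, is half open.
- well_middle (a point): Centre of the floor of the middle well (left, middle, right as the robot sees the box), at (-44, -18, 19) mm in the box's frame; wells are 75 mm apart, 31 mm wide and 12 mm deep.
- knob_middle (a point): Knob of the middle lane's shutter: black block 16 mm (x) by 12 mm (y), its top 28 mm over the lamp box's top. This point lies under it on the lamp box's top (z 95 mm); axes as the box's. Shut, it stands at (42, -18) mm in the box's frame, straight behind its well; it moves with the shutter.
- shutter_middle (a joint): Travel of the middle lane's shutter, m: 0 = shut, 0.036 = fully open, towards the box's +y (left). A spring shuts it: 2 N at first, 5.6 N at half, 9.2 N fully open; let go, it snaps shut. Ticks behind the slot at 0, 9, 18, 27, 36 mm of travel, read at the knob's middle; the longest, 18 mm, is half open.
- well_right (a point): Centre of the floor of the right well (left, middle, right as the robot sees the box), at (-44, -93, 19) mm in the box's frame; wells are 75 mm apart, 31 mm wide and 12 mm deep.
- knob_right (a point): Knob of the right lane's shutter: black block 16 mm (x) by 12 mm (y), its top 28 mm over the lamp box's top. This point lies under it on the lamp box's top (z 95 mm); axes as the box's. Shut, it stands at (42, -93) mm in the box's frame, straight behind its well; it moves with the shutter.
- shutter_right (a joint): Travel of the right lane's shutter, m: 0 = shut, 0.036 = fully open, towards the box's +y (left). A spring shuts it: 2 N at first, 5.6 N at half, 9.2 N fully open; let go, it snaps shut. Ticks behind the slot at 0, 9, 18, 27, 36 mm of travel, read at the knob's middle; the longest, 18 mm, is half open.
- lab_timer: Kitchen-type timer, 60 x 66 x 19 mm, lying on the desk to the left of the box; leave alone. Origin at the centre of its underside.
- amber_vial: Amber glass vial with white cap, 28 x 64 mm, standing on the desk to the left, not the sample; leave alone. Origin at the centre of its underside.
- petri_0: Petri dish, 60 x 15 mm, lying on the desk in front of the box at the right; leave alone. Origin at the centre of its underside.
- forceps: Steel forceps, 122 mm long, lying on the desk before the box, to the left; leave alone. Origin at the centre of its underside.
Things that resemble listed ones, but are neither listed nor needed, are in the scene too. Leave any green look-alike of the sample_vial alone.

How it is judged (in metres and radians):
On the way, in this order (a step that is already met when the one before it is completed fails the run):
1. the shield is fully down with all three shutters still shut (value of joint shield below 0.06 rad and value of joint each of shutter_left, shutter_middle, shutter_right below 0.004 m), for 0.2 s.
2. the shutter of the vial's lane is held at half travel by the fingers (((horizontal distance between sample_vial and well_left below 0.008 m and angle between sample_vial's own z axis and vertical below 0.15 rad and value of joint shutter_left between 0.014 and 0.022 m and velocity of joint shutter_left between -0.01 and 0.01 m/s and contact force between the fingers and shutter_left above 1 N and value of joint each of shutter_middle, shutter_right below 0.004 m) or (horizontal distance between sample_vial and well_middle below 0.008 m and angle between sample_vial's own z axis and vertical below 0.15 rad and value of joint shutter_middle between 0.014 and 0.022 m and velocity of joint shutter_middle between -0.01 and 0.01 m/s and contact force between the fingers and shutter_middle above 1 N and value of joint each of shutter_left, shutter_right below 0.004 m) or (horizontal distance between sample_vial and well_right below 0.008 m and angle between sample_vial's own z axis and vertical below 0.15 rad and value of joint shutter_right between 0.014 and 0.022 m and velocity of joint shutter_right between -0.01 and 0.01 m/s and contact force between the fingers and shutter_right above 1 N and value of joint each of shutter_left, shutter_middle below 0.004 m))), for 0.3 s.
At the end, for the whole second after the job is handed in: The shield is down (within 0.06 rad of shut); the shutter of the lane whose well holds the vial is held still by the fingers at half travel, 18 mm within 4 mm; the other two shutters are shut (within 4 mm); the vial still stands in its well (value of joint shield below 0.06 rad and ((horizontal distance between sample_vial and well_left below 0.008 m and angle between sample_vial's own z axis and vertical below 0.15 rad and value of joint shutter_left between 0.014 and 0.022 m and velocity of joint shutter_left between -0.01 and 0.01 m/s and contact force between the fingers and shutter_left above 1 N and value of joint each of shutter_middle, shutter_right below 0.004 m) or (horizontal distance between sample_vial and well_middle below 0.008 m and angle between sample_vial's own z axis and vertical below 0.15 rad and value of joint shutter_middle between 0.014 and 0.022 m and velocity of joint shutter_middle between -0.01 and 0.01 m/s and contact force between the fingers and shutter_middle above 1 N and value of joint each of shutter_left, shutter_right below 0.004 m) or (horizontal distance between sample_vial and well_right below 0.008 m and angle between sample_vial's own z axis and vertical below 0.15 rad and value of joint shutter_right between 0.014 and 0.022 m and velocity of joint shutter_right between -0.01 and 0.01 m/s and contact force between the fingers and shutter_right above 1 N and value of joint each of shutter_left, shutter_middle below 0.004 m))); the arm keeps its last pose, push and grip.
It fails at once if a shutter is opened while the shield is not down (value of joint shield above 0.15 rad and value of joint any of shutter_left, shutter_middle, shutter_right above 0.01 m).
It fails at once if a shutter runs more than three quarters open (value of joint any of shutter_left, shutter_middle, shutter_right above 0.028 m).
It fails at once if another lane's shutter is opened ((horizontal distance between sample_vial and well_left above 0.03 m and value of joint shutter_left above 0.01 m) or (horizontal distance between sample_vial and well_middle above 0.03 m and value of joint shutter_middle above 0.01 m) or (horizontal distance between sample_vial and well_right above 0.03 m and value of joint shutter_right above 0.01 m)).
It fails at once if a thing on the desk is pushed away (distance of any of lab_timer, amber_vial, petri_0, forceps from where it was at the start of the episode above 0.03 m).
It also fails if it takes over 40 s, if anything falls off the work surface, if the arm or the gripper's body presses on something with over 40 N, if the wrist force passes 120 N, or if a joint passes its speed limit or range.

## Working session

There is one attempt and no reset: what is moved stays moved. The work goes in short steps, each a Python script; the robot and the scene stay as the last script left them, time stands still between calls to the robot, and variables do not carry over. Pictures are saved under pics/ and viewed, at most 10 in all, crops included, and the job is handed in when it is done.

```bash
mkdir -p pics; ls
python3 - <<'E'
from station import env, viewer
import cv2, json
for n in ("scene","top"):
    cv2.imwrite(f"pics/{n}0.png",viewer.camera(n)); p=viewer.camera_params(n); print(n,{k:(v.tolist() if hasattr(v,'tolist') else v) for k,v in p.items()})
print(env.read_state())
E
```

```text
pics
scene {'fx': 438.47216154086294, 'fy': 438.47216154086294, 'cx': 285.53784934867133, 'cy': 212.7484006683959, 'dist': [-0.0006798636044698506, 0.0, 0.0, 0.0, 0.0], 'pose': [[0.7144818256988126, 0.4032322805269346, -0.5717687020877751, -74.26374519223869], [-0.6992971246340944, 0.4376663691694988, -0.5651828737466091, -606.915739831971], [0.02234395275190158, 0.8036491008139283, 0.594683840823328, 658.4007066557732], [0.0, 0.0, 0.0, 1.0]]}
top {'fx': 379.8270450540933, 'fy': 379.8270450540933, 'cx': 283.3181262367535, 'cy': 208.63350151203065, 'dist': [-0.03673049067888705, 0.0, 0.0, 0.0, 0.0], 'pose': [[-0.009810226539685284, 0.991191526866443, -0.1320723912231823, 347.4195313756508], [-0.9998835178469493, -0.011267997003311905, -0.010294803618461048, -61.305858548207134], [-0.011692313425895632, 0.13195601279101538, 0.9911866123465591, 1044.5357373737154], [0.0, 0.0, 0.0, 1.0]]}
{'time_s': 0.1, 'qpos': array([-1.15097079e+00,  4.23759392e-01,  1.63061101e+00, -5.11166122e-05,
        1.08860049e+00, -1.89909694e-02]), 'dq': array([-0.00052181, -0.00220031, -0.00381485,  0.00026243, -0.00046691,
       -0.00211837]), 'tau': array([-1.55100338e-04, -5.45612133e+01, -2.74327415e+01,  6.44692685e-02,
        1.88122108e-02, -1.24675984e-05]), 'tool_pos': array([ 265.40082838, -565.41509   ,  301.98350474]), 'orientation': array([ 9.76023600e-01,  2.17663631e-01, -1.59371085e-04, -6.70817052e-04]), 'force': array([0.04607687, 0.48677145, 0.13175531]), 'wrist_torque': array([-0.00486885, -0.03079943, -0.04180136]), 'grip_force': 0.0, 'width': 87.7499475691102}
```

View pics/scene0.png

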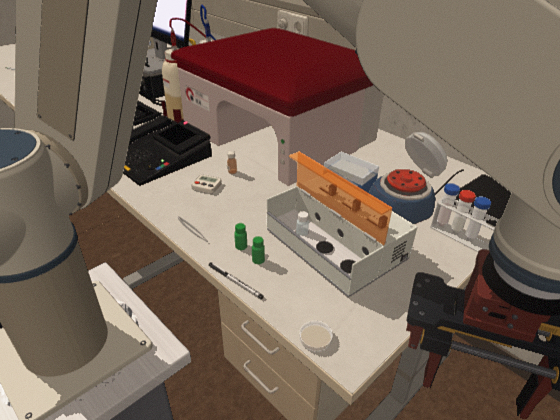

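View pics/top0.png

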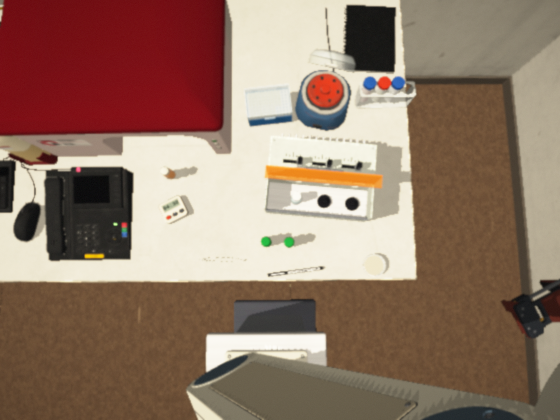

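The scene view shows the vial (303,220) in the left well with black plugs at (325,247) and (348,265). The shield is upright. The top view agrees: vial (296,197), plugs (324,201) and (352,204), knobs near (292,160), (321,162) and (351,165). Next I'll zoom in to measure.

Run:
```python
import cv2
t=cv2.imread("pics/top0.png")[125:230,255:395]; cv2.imwrite("pics/topc.png",cv2.resize(t,None,fx=5.6,fy=5.6,interpolation=cv2.INTER_CUBIC))
t=cv2.imread("pics/scene0.png")[145:295,260:420]; cv2.imwrite("pics/scenec.png",cv2.resize(t,None,fx=4,fy=4,interpolation=cv2.INTER_CUBIC))
```

```text
(no output)
```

View pics/topc.png

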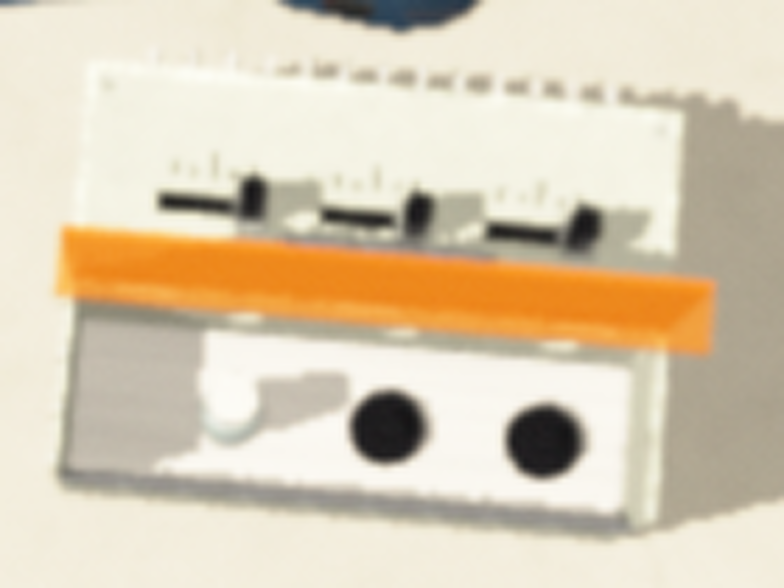

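View pics/scenec.png

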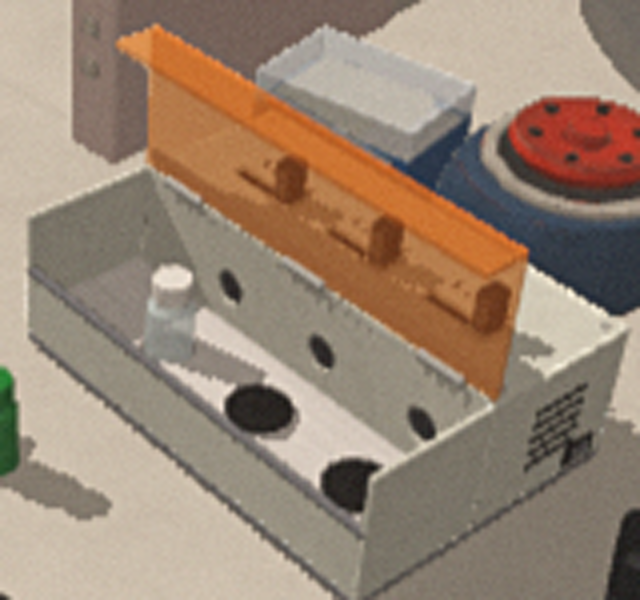

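The crops show:
- **Scene crop:** vial cap (175,280), plugs (260,408) and (352,483), lip bend from (155,25) to (527,250), knobs seen through the shield.
- **Top crop:** knobs (255,194), (418,209) and (585,224), rear top corners (90,62) and (683,110).

Next I'll triangulate the points and fit the box pose.

```bash
cat > geo.py <<'E'
import numpy as np, cv2
from station import env, set_gripper, viewer, workorder
from scipy.optimize import least_squares
from scipy.spatial.transform import Rotation as R
CROP={'top':(255,125,5.6),'scene':(260,145,4.)}
def px(n,p): x0,y0,s=CROP[n]; return np.array([x0+(p[0]+.5)/s-.5,y0+(p[1]+.5)/s-.5])
def ray(n,uv):
    c=viewer.camera_params(n); K=np.array([[c['fx'],0,c['cx']],[0,c['fy'],c['cy']],[0,0,1]]); T=np.array(c['pose'])
    q=cv2.undistortPoints(np.array([[uv]],float),K,np.array(c['dist']))[0,0]
    return T[:3,3],T[:3,:3]@np.array([q[0],-q[1],-1.])
def onz(n,uv,z): o,d=ray(n,uv); return o+d*(z-o[2])/d[2]
def tri(a,b):
    (o1,d1),(o2,d2)=ray('top',a),ray('scene',b)
    s=np.linalg.lstsq(np.c_[d1,-d2],o2-o1,rcond=None)[0]; p,q=o1+d1*s[0],o2+d2*s[1]
    return (p+q)/2,np.linalg.norm(p-q)
E
python3 - <<'E'
from geo import *
both={'rearR':((683,110),(627,328)),'plugM':((388,427),(260,406)),'knobL':((255,194),(293,162)),'knobM':((418,209),(388,222)),'knobR':((585,224),(493,288)),
 'bendL':((62,228),(155,25)),'bendR':((715,280),(527,250)),'cap':((228,390),(175,272))}
for k,(a,b) in both.items():
    p,e=tri(px('top',a),px('scene',b)); print(k,p.round(1),'gap',round(e,1))
obs=[('top',(90,62),(105,137,95)),('top',(683,110),(105,-137,95)),('scene',(627,328),(105,-137,95)),('scene',(30,215),(-86,137,95)),('scene',(368,478),(-86,-137,95)),
('top',(255,194),(42,57,123)),('top',(418,209),(42,-18,123)),('top',(585,224),(42,-93,123)),('top',(388,427),(-44,-18,45)),('top',(543,441),(-44,-93,45)),('scene',(293,162),(42,57,123)),('scene',(388,222),(42,-18,123)),('scene',(493,288),(42,-93,123))]
W=np.array([onz(n,px(n,p),b[2])[:2] for n,p,b in obs]); B=np.array([b[:2] for *_,b in obs],float)
def res(t): c,s=np.cos(t[2]),np.sin(t[2]); return (B@np.array([[c,s],[-s,c]])+t[:2]-W)
f=least_squares(lambda t:res(t).ravel(),[500,-150,0],loss='soft_l1',f_scale=2)
print(f.x); print(res(f.x).round(1))
E
```

```text
rearR [ 638.  -292.6   94.1] gap 3.5
plugM [ 501.7 -159.9   35.8] gap 0.1
knobL [594.  -94.7 121.9] gap 0.6
knobM [ 586.8 -167.5  121.2] gap 0.6
knobR [ 579.1 -241.6  121.6] gap 0.7
bendL [563.1 -12.3 187. ] gap 0.6
bendR [ 537.3 -280.2  186.9] gap 2.6
cap [513.1 -82.4  78.4] gap 0.4
[ 5.45945585e+02 -1.45810674e+02 -1.05782537e-01]
[[-0.4 -0.2]
 [-3.   0.6]
 [ 0.9 -0.9]
 [-0.1  3.8]
 [ 0.6 -1.8]
 [-0.2  1.3]
 [-0.4 -1. ]
 [-0.6 -1.7]
 [-0.  -0.1]
 [-0.4 -1.2]
 [ 1.5  2.1]
 [ 0.9  1. ]
 [ 0.1 -0.1]]
```

The points agree with the given sizes: knob tops 121–122 (nominal 123), rear corner 94 (95), spacings about 74. The box is at (546,-146) with yaw -0.103, and the shield is at about 1.6 rad. I'll swing the shield down with closed fingers from behind.

```bash
cat >> geo.py <<'E'
O=np.array([545.9,-145.8,0]); PSI=-0.103
Rb=R.from_euler('z',PSI)
def w(b): return O+Rb.apply(b)          # box -> world
def tcp(b): return w(b)+[0,0,env.tips_ahead]   # tip at box point b, tool down
def quat():
    # tool z down, tool y along +-box y; take the one with smaller joint-6 turn
    c=[(Rb*R.from_matrix(np.diag([s,-s,-1.]))).as_quat() for s in (1,-1)]
    js=[env.ik(tcp((40,0,240)),q) for q in c]
    ok=[(abs(j[5]),i) for i,j in enumerate(js) if j is not None]; return c[min(ok)[1]]
E
python3 - <<'E'
from geo import *
q=quat(); print(q, env.tips_ahead)
set_gripper(0)
env.reach(tcp((40,0,240)),q)
env.move_l(tcp((40,0,163)),rate=150)
f0=env.read_state()['force']
for th in np.r_[np.arange(1.65,0.1,-0.15),0.06]:
    c=np.array([-78*np.cos(th)+4*np.sin(th)+10,0,95+78*np.sin(th)+4*np.cos(th)])
    s=env.move_l(tcp(c),rate=130,f_stop=20)
    st=env.read_state(); print(round(th,2),s,(st['force']-f0).round(1),round(st['time_s'],1))
    if s: break
else:
    print(env.move_l(tcp((-68,0,94)),rate=30,f_stop=10)); st=env.read_state(); print(st['tool_pos'][2]-env.tips_ahead,(st['force']-f0).round(1),st['time_s'])
cv2.imwrite("pics/s1.png",cv2.resize(viewer.camera("scene")[120:300,230:430],None,fx=3,fy=3))
E
```

```text
[ 0.99867417 -0.05147724  0.          0.        ] 80.0
1.65 False [-0.5  0.3 -0. ] 4.3
1.5 False [-0.5  0.6  0.7] 4.6
1.35 False [-0.5  0.4 -0.7] 4.8
1.2 False [-0.1 -0.3  0.2] 5.1
1.05 False [-0.4  0.3 -0.5] 5.3
0.9 False [-1.1  0.3  0.1] 5.6
0.75 False [-1.2 -0.8  0.7] 5.8
0.6 False [-0.1 -0.1 -0.2] 6.1
0.45 False [-0.4 -0.6  0.4] 6.3
0.3 False [-0.5  0.4 -0.5] 6.6
0.15 False [-1.2 -0.1  0. ] 6.8
0.06 False [-1.1 -0.5 -0.1] 7.1
True
99.26148017102992 [-3.   0.3  9.8] 7.35
```

View pics/s1.png

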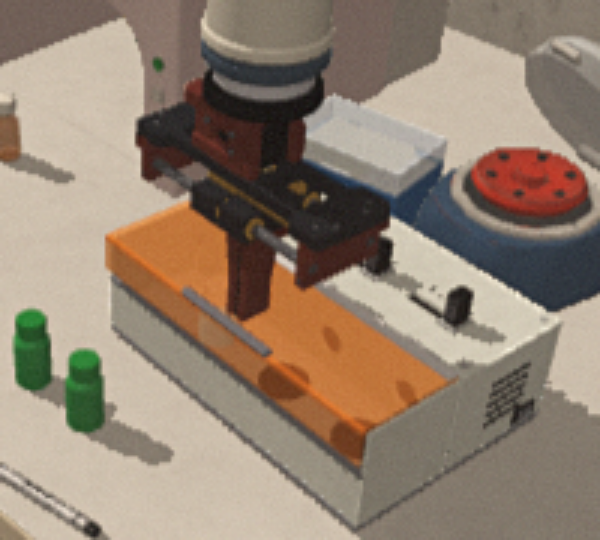

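The shield is fully down: the tip pressed on its face at z 99.3, against 99 when shut. The shutters are still shut. Next I'll go to the left knob, touch it against its closed stop to find its zero, then grip it and slide.

Run:
```python
from geo import *
def by(): return Rb.inv().apply(env.read_state()['tool_pos']-O)
env.hold(0.4)
env.move_l(tcp((-62,0,180)),rate=150)
env.move_l(tcp((42,57,180)),rate=150)
set_gripper(44)
print('hit',env.move_l(tcp((42,57,101)),rate=80,f_stop=8)); f0=env.read_state()['force']
wd=env.read_state()['width']; print('width',wd)
hit=env.move_l(tcp((42,32,101)),rate=10,f_stop=5)
p=by(); wd=env.read_state()['width']; y0=p[1]+wd/2-6; print('touch',hit,p.round(2),'knob y0',y0, env.read_state()['force']-f0)
if hit and abs(y0-57)<4:
    env.move_l(tcp((42,y0,101)),rate=60)
    set_gripper(0); env.hold(.3); s=env.read_state(); print('grip',s['width'],s['grip_force'],by(),(s['force']-f0).round(1),s['time_s'])
    open('y0','w').write(str(y0))
```

```text
hit False
width 44.232195113023565
touch True [ 41.85  41.   180.7 ] knob y0 57.0510138329343 [1.63501557 1.08777947 0.48952672]
grip 11.836523652618272 30.00003933906555 [ 42.01969034  57.04849667 181.00716694] [ 0.4 -0.1 -0.3] 14.275
```

The touch puts the knob at y0 = 57.05 (57 expected), and it is gripped at 11.8 mm width (12 expected). Now I'll slide it 18 mm.

Run:
```python
from geo import *
y0=float(open('y0').read()); f0=env.read_state()['force']
env.move_l(tcp((42,y0+18,101)),rate=20); env.hold(.6)
s=env.read_state(); print(Rb.inv().apply(s['tool_pos']-O),s['width'],s['grip_force'],Rb.inv().apply(s['force']-f0),s['time_s'])
a=cv2.resize(viewer.camera("scene")[130:290,250:420],None,fx=3,fy=3); b=cv2.resize(viewer.camera("top")[100:240,230:400],None,fx=3,fy=3)
cv2.imwrite("pics/s2.png",cv2.resize(np.vstack([a[:300],b[:300]]),None,fx=1,fy=1))
```

```text
[ 41.98719086  75.022267   180.99431216] 11.874653373678747 30.000341534614563 [-0.44544548 -5.17359728 -0.12498622] 15.925
```

View pics/s2.png

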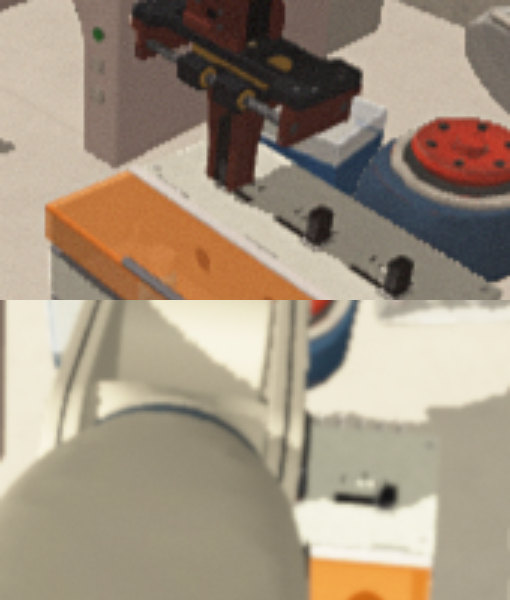

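The picture shows the left knob held (about (235,185)), the other two knobs still shut at (320,222) and (398,272), and the shield flat. The measured travel is 18.0 mm with a reaction of 5.2 N, near the spring's 5.6 N at half, so I'll hand it in.

```bash
python3 -c "
from station import workorder
print(workorder.sign_off())"
```

```text
the job is handed in; nothing more can be done
None
```

The job is handed in, with no verdict returned: the shield is fully down, and the left shutter (the vial's lane) is gripped and held at 18 mm, half open, while the other two stay shut.

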